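Hold the autosampler's guard gate wide open

ROBOT

A 6-joint arm with a two-finger parallel gripper is mounted at the origin on the work surface. World frame = base frame: x ahead of the robot, y to its left, z up, the work surface at z = 0. Lengths are in m, angles in rad, forces in N, time in s.
With the tool pointing down it reaches from about 0.275 to 0.825 m from the base axis. Payload 5.2 kg.
Tool frame: the origin (TCP) lies between the finger pads; the fingertips stand 25 mm ahead of it and the grasp point (between the pads) lies 6 mm ahead of it (robot.nose_length is the distance from the TCP to the fingertips, in m); x points along the fingers, y is the direction in which the jaws open and shut, and the axes are right-handed (so a half turn about x gives the same grasp; the last joint's range is limited). The gripper opens to 93 mm and grips with 3 to 60 N. Pads are 15 mm wide; open, the fingers measure 128 mm over their backs; the gripper's body (75 mm by 188 mm) begins 65 mm behind the grasp point.
Start: joints at [-1.472, 0.259, 1.535, -0, 1.348, -0.203], TCP at [0.164, -0.525, 0.207] pointing down, gripper open.
Joint ranges: [-3.14, 3.14], [-0.91, 2.08], [0.19, 2.58], [-1.22, 4.36], [0.22, 2.71], [-3.12, 3.12]. Speed limits (rad/s): [2.57, 2.57, 3.14, 3.14, 3.14, 3.14].

INTERFACE

Orientations are given as [roll, pitch, yaw] about the fixed x, y, z axes, in that order (R = Rz(yaw) Ry(pitch) Rx(roll)).
In Python, from cell import robot, imaging gives the robot as it stands.
- The arm moves only by the tool send_rows, never from a script. Its argument "moves" is a list of rows, each a list of 7 numbers: the shift along the tool's x, y, z in mm, then the turn, a rotation vector about the tool's x, y, z in rad, then the closure, from 0 (fully open) to 1 (shut). In form: [[x, y, z, ax, ay, az, grip], ...]. A call has 1 to 12 rows; each row shifts and turns the commanded pose from where the row before left it, along the tool's axes as they then stand; what a row does not reach is not made up. A row lasts 1/12 s, in which the tool goes at most 41.7 mm and 7.16 degrees, less where a joint would pass 70% of its speed; a pose out of reach is approached as far as the arm can. A call is refused whole if a number of a shift passes 41.7 or a number of a turn 0.125, either way. A call with a gripper value outside its range is refused whole. The fingers move at their own pace and stop on an object; "grip_force" is the grip in N (left out, the last holds). Time passes only in rows, so rows that do not move let the fingers close. It gives the time, the measured TCP pose, the force and the opening at its end, in the units of the state.
- robot.observe(): the state, without advancing time (a new reading comes with each control period).
- imaging.snapshot(name): name is "side" or "top"; returns the picture (384x512x3 uint8, red, green, blue); there is no depth.
- imaging.camera_params(name): a dict with "intrinsics" (3x3 intrinsics, pixels), "R" (3x3) and "t" (3): a world point X has camera coordinates R X + t. Camera axes: x right, y down, z forward; pixel columns grow to the right and rows downward; lengths in m; the calibration is good to about 2 mm. A picture is of the moment at which its call begins. camera_params takes no time and is no camera call.
- robot.job_done(): hands the job in, once; it reports no verdict.
The state is a dict: "t": time; "qpos": joint angles; "qvel": joint speeds; "joint_efforts": joint torques, N m; "tool_pos": TCP position; "ee_rot": TCP orientation; "contact_force": force on the tool from outside, world axes, zero at the start; "torque": the same for the moment, N m; "opening": opening from 0.0 (shut) to 1.0 (fully open).
Only numpy, scipy, OpenCV 4.12 (cv2) and the standard library are available. Lean on these libraries where they do the work, as an engineer would, in place of code of your own. Each camera call takes 0.05 s, during which the arm holds its last target. There are 200 camera calls.

TASK

The guard gate of the autosampler has to be held wide open so that the vial rack can come out: first move the steel knob weight out of the gate's path and stand it upright, wholly on the black rubber mat. Then release the main catch beside the gate so that the gate springs ajar onto its safety catch, squeeze the safety catch in the gate's handle, swing the gate past its detent and on to its stop, and finish while still gripping the handle and holding the gate there. Leave everything else on the bench where it stands.

Things in the scene. Friction and masses are not known exactly. Their poses are not given: they have to be found in the camera images.
- weight_center (a point): The stainless knob weight to clear away (0.5 kg): cylinder 38 mm diameter up to 50 mm, then a neck and a 25 mm knob, 66 mm tall in all. It stands on the bench in the gate's path. The point is its centre, 33 mm above its base; z is its own axis.
- mat: A black rubber mat, 140 x 140 mm, 4 mm thick, fixed on the bench to one side or the other of the autosampler. Origin at the centre of its underside; x and y run along its edges.
- sampler: The autosampler, fixed on the bench beyond the weight: vial deck in a clear guard 145 to 178 mm high, gate in front. Origin on the bench, middle of the shut gate. x points from its front (robot's side) into it, y along the shut gate towards the hinge, z up. Gate: x 0, 20 mm thick, top rail 178 mm high, free edge at y -105 mm; beyond that the black main catch housing, y -113 to -191 mm.
- catch_grip (a point): Pinch point of the main catch, axes as the autosampler. On the housing (178 mm high) stand two black plates 24 mm wide (x), 10 thick (y), 44 tall: towards -y the fixed one, towards the gate (+y) the sliding tab. Outer faces here at y -18 mm and +30 mm at rest, +18 squeezed, so the point is the middle when squeezed; close on it along y. It is 24 mm above the housing, 20 mm below the plates' tops.
- main_catch (a joint): Travel of the main catch's tab away from the gate, m: 0 at rest (bolt in the gate's edge), 0.012 fully squeezed; the bolt is clear beyond about 0.009. Spring 4 N at rest, 7 N fully squeezed; returns by itself. With the bolt clear, a spring pin pushes the gate ajar at once.
- gate_hinge (a joint): Gate angle, rad: 0 shut, grows as it swings out to the robot (clockwise from above), stop at 1.4. The main catch holds it at 0; released, it springs to about 0.08 and the safety catch stops it until the trigger is squeezed. A closer (0.15 N m/rad) pulls towards shut. The detent resists from 0.68 to 1.02 (up to about 4 N at the handle); let go beyond it, the gate falls back against it.
- gate_axis (a point): A point on the gate's vertical hinge axis, 202 mm above the bench like the grip points; fixed to the autosampler, same axes.
- handle_grip (a point): Pinch point of the gate's handle, 160 mm from the hinge axis; moves with the gate (y points to the hinge axis). On the top rail stand two black plates 24 mm wide, 10 thick (y), 44 tall: towards the hinge the fixed grip, towards the free edge the safety trigger. Outer faces here at y +18 mm and -30 mm at rest, -18 squeezed; close along y. It is 24 mm above the rail, 20 mm below the plates' tops.
- gate_trigger (a joint): Travel of the safety trigger towards the hinge, m: 0 at rest (bolt out), 0.012 fully squeezed; the gate is free of the safety catch beyond about 0.009. Spring 4 N at rest, 7 N fully squeezed; returns by itself.
- gate_handle: The gate's handle with its trigger (see handle_grip). Origin on the bench below the hinge axis.
- small_weight: A smaller steel knob weight, 28 mm diameter, 50 mm tall; loose, a bystander. Origin at its underside middle.
- vial_a: A stoppered glass vial, 23 mm diameter, 51 mm tall, in front of the main catch; loose, a bystander. Origin at its underside middle.
- vial_b: Another such vial, 23 mm diameter, 51 mm tall, nearer the robot; loose, a bystander. Origin at its underside middle.
- beaker: A glass beaker, 68 mm diameter, 90 mm tall; loose, a bystander. Origin at its underside middle.
- tip_box: A closed pipette-tip box, 85 x 120 x 72 mm; loose, a bystander. Origin at its underside middle.
- screwdriver: A screwdriver, 180 mm long, lying near the robot; loose, a bystander. Origin at its underside; x along it.
- weight_case: A closed wooden weight case, 90 x 150 x 45 mm; loose, a bystander. Origin at its underside middle.
Not all that is in view belongs to the job. Leave any red look-alike of the mat alone. What is shaped like the part that bears weight_center but green is not meant.

How it is judged:
On the way, in this order (a step that is already met when the one before it is completed fails the run):
1. the knob weight stands upright, wholly on the rubber mat, and has been let go (x of weight_center in the frame of mat between -0.055 and 0.055 m and y of weight_center in the frame of mat between -0.055 and 0.055 m and z of weight_center in the frame of mat between 0.031 and 0.043 m and angle between weight_center's own z axis and vertical below 0.1 rad and distance between the grasp point and weight_center above 0.07 m), for 0.3 s.
2. the main catch has been released and the gate has sprung ajar (value of joint gate_hinge above 0.06 rad), for 0.1 s.
3. the safety trigger is squeezed in the fingers and the gate swings free of the safety catch (value of joint gate_trigger above 0.007 m and value of joint gate_hinge above 0.15 rad and contact force between the fingers and gate_handle above 1 N), for 0.1 s.
4. the gate has been swung past its detent (value of joint gate_hinge above 1.06 rad), for 0.1 s.
At the end, for the whole second after the job is handed in: The gate stands still at 1.25 rad or more (its stop is at 1.4) with the fingers gripping its handle (more than 3 N), and the knob weight stands upright (within 0.1 rad) with its centre within 55 mm of the mat's centre line in both directions (value of joint gate_hinge above 1.25 rad and velocity of joint gate_hinge between -0.15 and 0.15 rad/s and contact force between the fingers and gate_handle above 3 N and x of weight_center in the frame of mat between -0.055 and 0.055 m and y of weight_center in the frame of mat between -0.055 and 0.055 m and z of weight_center in the frame of mat between 0.031 and 0.043 m and angle between weight_center's own z axis and vertical below 0.1 rad); the arm keeps its last pose, push and grip.
It fails at once if a bystander (small weight, vials, beaker, tip box, screwdriver or weight case) is moved more than 30 mm (distance of any of small_weight, vial_a, vial_b, beaker, tip_box, screwdriver, weight_case from where it was at the start of the episode above 0.03 m).
It also fails if it takes over 66 s, if anything falls off the work surface, if the arm or the gripper's body presses on something with over 40 N, if the wrist force passes 120 N, or if a joint passes its speed limit or range.

## Working session

There is one attempt and no reset: what is moved stays moved. The work goes in short steps, Python scripts to look and compute and a tool call to move; the robot and the scene stay as the last step left them, time stands still between calls to the robot, and variables do not carry over. Pictures are saved under pics/ and viewed, about 8 in all and at most 12, crops included, and the job is handed in when it is done.

Besides the shell and the picture viewer there is one more tool, called after "Call:" as name([rows], argument=value, ...), one row to a line, values as JSON. send_rows: Moves the arm, as the interface text tells. Its arguments: {"type":"object","properties":{"moves":{"type":"array","items":{"type":"array","items":{"type":"number"}}},"grip_force":{"type":"number"}},"required":["moves"]}

```bash
ls; mkdir -p pics; python3 - <<'E'
from cell import robot, imaging
import cv2,numpy as np
for n in("top","side"):
    im=imaging.snapshot(n); cv2.imwrite(f"pics/{n}0.png",cv2.resize(im[:,:,::-1],(800,600),interpolation=cv2.INTER_CUBIC)); np.save(f"pics/{n}0.npy",im)
    print({k:np.round(v,3).tolist() for k,v in imaging.camera_params(n).items()})
print(robot.observe())
E
```

```text
pics
{'intrinsics': [[366.528, 0.0, 259.068], [0.0, 366.528, 190.138], [0.0, 0.0, 1.0]], 'R': [[-0.015, -1.0, 0.013], [-0.997, 0.014, -0.075], [0.075, -0.014, -0.997]], 't': [-0.01, 0.511, 1.344]}
{'intrinsics': [[415.095, 0.0, 250.971], [0.0, 415.095, 190.676], [0.0, 0.0, 1.0]], 'R': [[-0.999, -0.045, -0.005], [-0.027, 0.682, -0.731], [0.036, -0.73, -0.682]], 't': [0.506, 0.131, 1.185]}
{'t': 0.1, 'qpos': array([-1.47180428e+00,  2.59246914e-01,  1.53599975e+00, -4.25365143e-05,
        1.34797097e+00, -2.02801037e-01]), 'qvel': array([ 1.09828345e-03, -1.34166590e-03, -1.48500359e-03,  8.64421171e-04,
        6.97644896e-06,  9.42697413e-04]), 'joint_efforts': array([ 1.56882597e-03, -4.38215017e+01, -2.84640563e+01,  7.18814484e-02,
        3.62219755e-02, -5.56546536e-05]), 'tool_pos': array([ 0.16343237, -0.52461505,  0.20670286]), 'ee_rot': array([-1.74808294,  1.56917081,  1.69531223]), 'contact_force': array([-0.30710749,  0.84799016,  0.40324096]), 'torque': array([-0.02408225,  0.00344386, -0.00086019]), 'opening': 1.0015011007338221}
```

View pics/top0.png

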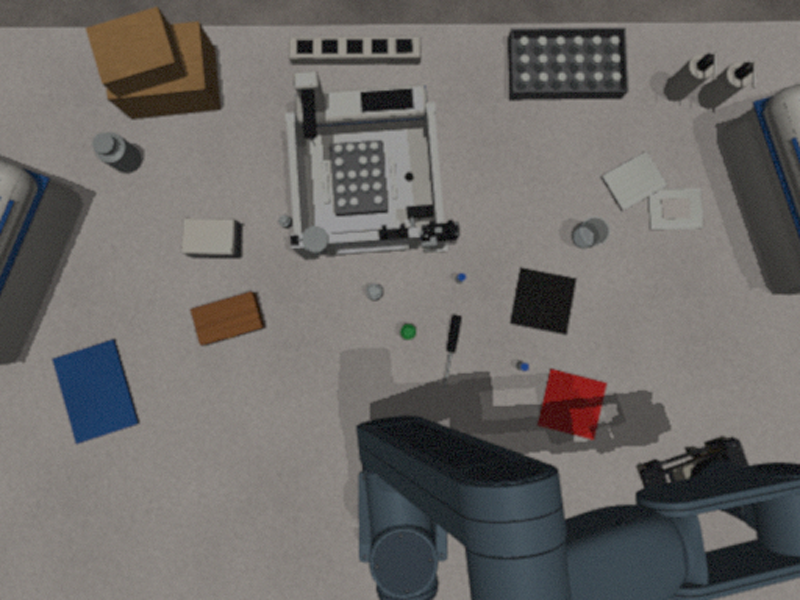

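View pics/side0.png

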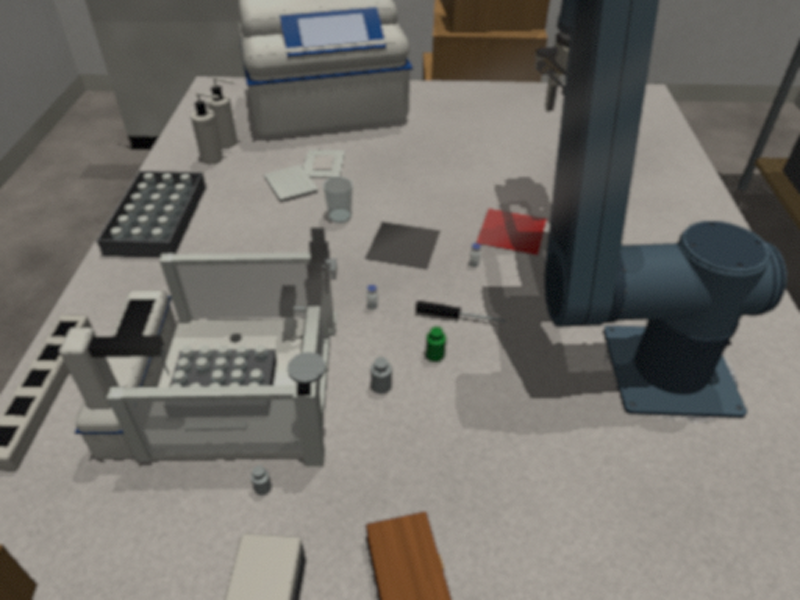

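```bash
cat > h.py <<'E'
import numpy as np,cv2
from cell import robot,imaging
def cam(n):
    p=imaging.camera_params(n); return np.array(p["intrinsics"]),np.array(p["R"]),np.array(p["t"])
def ray(n,u,v,z):
    K,R,t=cam(n); d=R.T@np.linalg.inv(K)@[u,v,1]; c=-R.T@t
    return c+d*(z-c[2])/d[2]
def tri(uvt,uvs):
    A=[];b=[]
    for n,(u,v) in(("top",uvt),("side",uvs)):
        K,R,t=cam(n); P=K@np.c_[R,t]
        for r,w in((0,u),(1,v)): A.append(w*P[2]-P[r])
    A=np.array(A); return np.linalg.lstsq(A[:,:3],-A[:,3],rcond=None)[0]
def proj(n,X):
    K,R,t=cam(n); p=K@(R@np.asarray(X)+t); return p[:2]/p[2]
E
python3 - <<'E'
from h import *
t=np.load("pics/top0.npy");s=np.load("pics/side0.npy")
a=cv2.resize(t[120:220,175:305,::-1],(780,600),interpolation=cv2.INTER_CUBIC)   # x6
cv2.imwrite("pics/c1.png",a)
b=cv2.resize(s[135:315,70:310,::-1],(800,600),interpolation=cv2.INTER_CUBIC)  # x3.333
cv2.imwrite("pics/c2.png",b)
hsv=cv2.cvtColor(t,cv2.COLOR_RGB2HSV)
m=((hsv[...,2]<45)).astype(np.uint8)
for c in cv2.findContours(m[160:225,315:380].copy(),0,2)[0]:
    if cv2.contourArea(c)>300:
        r=cv2.minAreaRect(c+[315,160]);print("mat",r); 
        q=np.array([ray("top",*p,0.004)[:2] for p in cv2.boxPoints(r)]);print(q.round(4).tolist(),q.mean(0),np.linalg.norm(q-np.roll(q,1,0),axis=1))
for nm,u,v,z in(("weight",374,291,.05),("green",408,331,.05),("small",285,221,.04),("vialA",460,277,.05),("vialB",523,366,.05),("beaker",584,234,.08),("catch",440,232,.2)):
    print(nm,ray("top",u/1.5625,v/1.5625,z).round(3))
E
```

```text
mat ((347.25, 192.25), (35.889251708984375, 35.3009033203125), 11.309932708740234)
[[0.4484, -0.2686], [0.579, -0.2986], [0.5504, -0.4314], [0.4201, -0.4004]] [ 0.49948006 -0.34976628] [0.13484665 0.13402198 0.1358486  0.13401853]
weight [0.524 0.055 0.05 ]
green [ 0.429 -0.023  0.05 ]
small [0.693 0.264 0.04 ]
vialA [ 0.554 -0.146  0.05 ]
vialB [ 0.345 -0.287  0.05 ]
beaker [ 0.646 -0.431  0.08 ]
catch [ 0.632 -0.09   0.2  ]
```

View pics/c1.png

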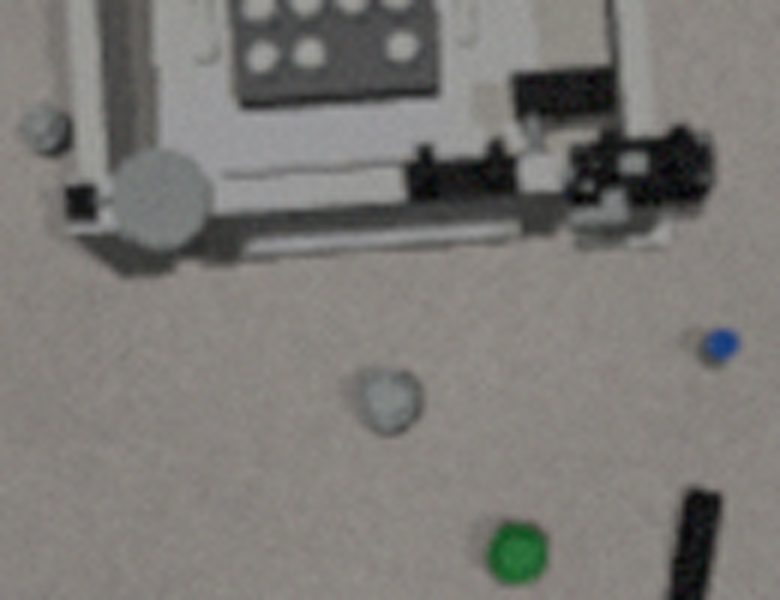

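View pics/c2.png

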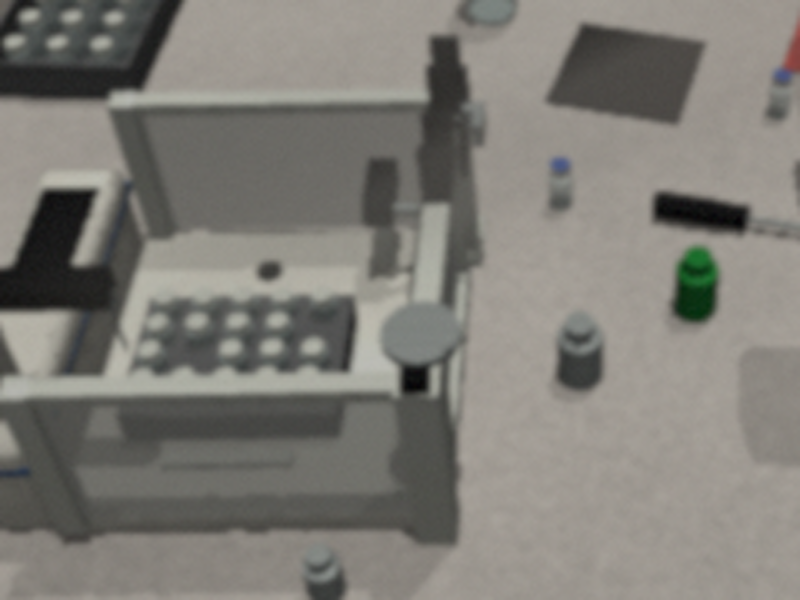

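```bash
python3 - <<'E'
from h import *
t=np.load("pics/top0.npy");s=np.load("pics/side0.npy")
a=cv2.resize(t[136:166,236:300,::-1],None,fx=12,fy=12,interpolation=cv2.INTER_CUBIC)
b=cv2.resize(s[140:200,170:234,::-1],None,fx=7,fy=7,interpolation=cv2.INTER_CUBIC)
def L(x,g): return cv2.LUT(x,np.clip(255*(np.arange(256)/255.)**g,0,255).astype(np.uint8))
o=np.zeros((600,800,3),np.uint8)
o[:360,:768]=L(a,.5)
cv2.imwrite("pics/c3.png",o[:360,:768])
cv2.imwrite("pics/c4.png",L(b,.6))
print("disc",tri((201.7,153.3),(196,234.9)))
K,R,tt=cam("top");print(-R.T@tt)
E
```

```text
disc [0.62418171 0.17325533 0.17721288]
[0.40828173 0.00281131 1.37887631]
```

View pics/c3.png

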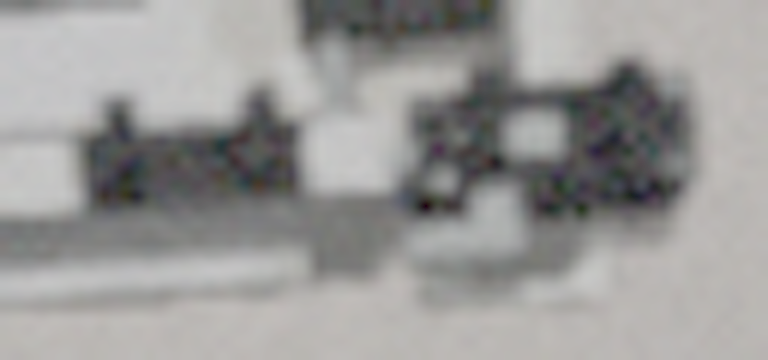

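View pics/c4.png

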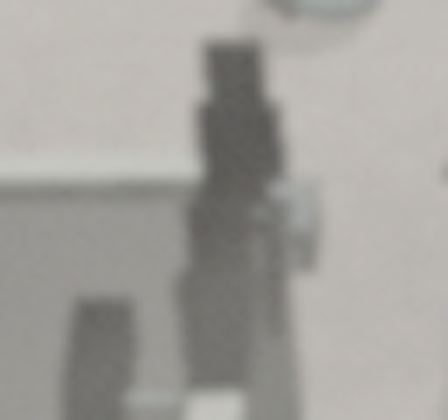

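```bash
python3 - <<'E'
from h import *
from scipy.spatial.transform import Rotation as Ro
print("weight top",ray("top",239.75,186.25,.04), "side bottom-front/knob", ray("side",243.65,135+385/3.333-.35,0), ray("side",243.65,135+321/3.333-.35,.066))
c=lambda x,y:(236+(x+.5)/12-.5,136+(y+.5)/12-.5)
H=ray("top",*c(118+13/38*144,92+46-2),.222); C=ray("top",*c(582,64+46),.222); G=np.array([.624,.173])
F=[ray("top",*c(x,y),.222) for x,y in((118,95),(262,88),(490,68),(630,60))]
print("H",H,"C",C,"hinge-handle",np.linalg.norm(H[:2]-G),"H-C",np.linalg.norm(H-C)); print(np.round(F,4))
p=np.polyfit([f[1] for f in F],[f[0] for f in F],1);print("slope dx/dy",p)
# gate bottom edge of front in c1
e=[ray("top",175+x/6-.42,120+y/6-.42,.0) for x,y in((245,252),(515,233))];print(np.round(e,4),(e[0]-e[1])[0]/(e[0]-e[1])[1])
# side c4 : catch fixed plate top far; handle fixed plate
c4=lambda x,y:(170+(x+.5)/7-.5,140+(y+.5)/7-.5)
print("side catch fixed plate outer(-y) top corners",ray("side",*c4(205,42),.222),ray("side",*c4(262,42),.222))
print("handle fixed plate? top",ray("side",*c4(190,190),.222),ray("side",*c4(75,300),.222))
for n,X in(("H",H),("C",C)): print(n,proj("side",X))
o=robot.observe();R=Ro.from_euler("xyz",o["ee_rot"]).as_matrix();print(R.round(3))
E
```

```text
weight top [0.52436972 0.05393619 0.04      ] side bottom-front/knob [0.52323044 0.07124358 0.        ] [0.52283714 0.0587516  0.066     ]
H [0.63433822 0.01457175 0.222     ] C [ 0.64000178 -0.09602398  0.222     ] hinge-handle 0.15876520144766215 H-C 0.11074065161217343
[[ 0.6455  0.0275  0.222 ]
 [ 0.647  -0.0108  0.222 ]
 [ 0.6516 -0.0717  0.222 ]
 [ 0.6533 -0.1091  0.222 ]]
slope dx/dy [-0.06035979  0.64689713]
[[ 0.6229  0.1466  0.    ]
 [ 0.6329 -0.0241  0.    ]] -0.05833027192379488
side catch fixed plate outer(-y) top corners [ 0.65264054 -0.10863061  0.222     ] [ 0.63035528 -0.10948553  0.222     ]
handle fixed plate? top [ 0.64582465 -0.01846562  0.222     ] [0.67791964 0.04348087 0.222     ]
H [199.41037952 175.22182927]
C [202.8558341  148.47905707]
[[-0.     0.297 -0.955]
 [ 0.002 -0.955 -0.297]
 [-1.    -0.002 -0.   ]]
```

The steel weight (top crop ≈(390,400)) is the one I want. The green look-alike at (518,552) and the small weight at (45,130) are not. The black mat is at full-view (543,300), and the red one at (572,405) stays alone. The crop confirms these choices. The hinge-to-handle distance measures 159 mm against the 160 mm given, and the plate spacing is 38 mm, which fits.

I'll turn the tool to the sampler's yaw first.

Call:
send_rows([
  [0,0,0,-0.1208,0,0,0],
  [0,0,0,-0.1208,0,0,0],
  [0,0,0,-0.1208,0,0,0],
  [0,0,0,-0.1208,0,0,0],
  [0,0,0,-0.1208,0,0,0],
  [0,0,0,-0.1208,0,0,0],
  [0,0,0,-0.1208,0,0,0],
  [0,0,0,-0.1208,0,0,0],
  [0,0,0,-0.1208,0,0,0],
  [0,0,0,-0.1208,0,0,0],
  [0,0,0,-0.1208,0,0,0],
  [0,0,0,-0.1208,0,0,0],
])

```text
t: 1.1
tool_pos: [0.1635, -0.5248, 0.207]
ee_rot: [3.048, 1.57, 1.664]
contact_force: [0.2, -0.2, -0.1]
opening: 1.001
```

Call:
send_rows([
  [0,0,0,-0.1208,0,0,0],
  [0,0,0,-0.1208,0,0,0],
  [0,0,0,-0.1208,0,0,0],
  [0,0,0,-0.1208,0,0,0],
  [0,0,0,-0.1208,0,0,0],
  [0,0,0,-0.1208,0,0,0],
  [0,0,0,-0.1208,0,0,0],
  [0,0,0,-0.1208,0,0,0],
  [0,0,0,-0.1208,0,0,0],
  [0,0,0,-0.1208,0,0,0],
  [0,0,0,-0.1208,0,0,0],
  [0,0,0,-0.1208,0,0,0],
])

```text
t: 2.1
tool_pos: [0.1634, -0.5248, 0.2069]
ee_rot: [1.584, 1.57, 1.649]
contact_force: [-0.7, 0.9, -0.6]
opening: 1.004
```

```bash
cat >> h.py <<'E'
from scipy.spatial.transform import Rotation as Ro
def to(x,y,z):
    o=robot.observe();R=Ro.from_euler("xyz",o["ee_rot"]).as_matrix()
    print("t",round(o["t"],2),"pos",o["tool_pos"].round(4),"yaw",round(float(np.arctan2(R[1,1],R[0,1])),4),"down",R[:,0].round(3),"q",o["qpos"].round(2),"F",o["contact_force"].round(1),"open",round(o["opening"]*93,1))
    print("to",[x,y,z],"tool mm",(R.T@(np.array([x,y,z])-o["tool_pos"])*1000).round(1))
E
python3 -c "from h import *;to(.524,.056,.207)"
```

```text
t 2.1 pos [ 0.1634 -0.5248  0.2069] yaw 1.6361 down [-0.     0.001 -1.   ] q [-1.47  0.26  1.54  0.    1.35 -3.11] F [-0.7  0.9 -0.6] open 93.4
to [0.524, 0.056, 0.207] tool mm [  0.6 556.  397.7]
```

Call:
send_rows([
  [0,27.8,19.9,0,0,0,0],
  [0,27.8,19.9,0,0,0,0],
  [0,27.8,19.9,0,0,0,0],
  [0,27.8,19.9,0,0,0,0],
  [0,27.8,19.9,0,0,0,0],
  [0,27.8,19.9,0,0,0,0],
  [0,27.8,19.9,0,0,0,0],
  [0,27.8,19.9,0,0,0,0],
  [0,27.8,19.9,0,0,0,0],
  [0,27.8,19.9,0,0,0,0],
])

```text
t: 2.93
tool_pos: [0.346, -0.2341, 0.2073]
ee_rot: [1.954, 1.57, 2.013]
contact_force: [1.4, 0.0, 0.1]
opening: 1.002
```

Call:
send_rows([
  [0,27.8,19.9,0,0,0,0],
  [0,27.8,19.9,0,0,0,0],
  [0,27.8,19.9,0,0,0,0],
  [0,27.8,19.9,0,0,0,0],
  [0,27.8,19.9,0,0,0,0],
  [0,27.8,19.9,0,0,0,0],
  [0,27.8,19.9,0,0,0,0],
  [0,27.8,19.9,0,0,0,0],
  [0,27.8,19.9,0,0,0,0],
  [0,27.8,19.9,0,0,0,0],
  [0,0,0,0,0,0,0],
])

```text
t: 3.85
tool_pos: [0.5298, 0.0582, 0.2069]
ee_rot: [1.202, 1.568, 1.265]
contact_force: [0.0, -0.2, -0.3]
opening: 0.998
```

```bash
python3 -c "from h import *;to(.524,.056,.038)"
```

```text
t 3.85 pos [0.5298 0.0582 0.2069] yaw 1.6342 down [ 0.001  0.002 -1.   ] q [-0.1   0.23  1.58  0.    1.34 -1.74] F [ 0.  -0.2 -0.3] open 92.9
to [0.524, 0.056, 0.038] tool mm [168.9  -2.2  -6.1]
```

Call:
send_rows([
  [0,-2,-6,0,0,0,0],
  [28,0,0,0,0,0,0],
  [28,0,0,0,0,0,0],
  [28,0,0,0,0,0,0],
  [28,0,0,0,0,0,0],
  [28,0,0,0,0,0,0],
  [18,0,0,0,0,0,0],
  [11,0,0,0,0,0,0],
])

```text
t: 4.52
tool_pos: [0.5188, 0.0497, 0.0361]
ee_rot: [3.078, 1.566, 3.136]
contact_force: [-0.3, -0.5, 1.1]
opening: 1.003
```

Call:
send_rows([
  [0,0,0,0,0,0,1],
  [0,0,0,0,0,0,1],
  [0,0,0,0,0,0,1],
  [0,0,0,0,0,0,1],
  [0,0,0,0,0,0,1],
  [0,0,0,0,0,0,1],
  [0,0,0,0,0,0,1],
  [0,0,0,0,0,0,1],
  [0,0,0,0,0,0,1],
], grip_force=25)

```text
t: 5.27
tool_pos: [0.523, 0.0535, 0.0402]
ee_rot: [0.898, 1.566, 0.956]
contact_force: [-1.9, 12.4, 20.4]
opening: 0.405
```

```bash
python3 -c "from h import *;to(.4995,-.35,.15)"
```

```text
t 5.27 pos [0.523  0.0535 0.0402] yaw 1.629 down [ 0.003  0.004 -1.   ] q [-0.11  0.39  1.81  0.01  0.94 -1.75] F [-1.9 12.4 20.4] open 37.7
to [0.4995, -0.35, 0.15] tool mm [-111.5 -401.1  -46.6]
```

Call:
send_rows([
  [0,0,0,0,0,0,1],
  [0,0,0,0,0,0,1],
  [-15,0,0,0,0,0,1],
  [-25,0,0,0,0,0,1],
  [-35,0,0,0,0,0,1],
  [-35,0,0,0,0,0,1],
  [0,0,0,0,0,0,1],
  [0,0,0,0,0,0,1],
  [0,0,0,0,0,0,1],
])

```text
t: 6.02
tool_pos: [0.5205, 0.0514, 0.1469]
ee_rot: [2.974, 1.568, 3.034]
contact_force: [-0.1, 0.3, -6.2]
opening: 0.256
```

```bash
python3 - <<'E'
from h import *
to(.4995,-.35,.15)
s=imaging.snapshot("side")[100:260,180:340,::-1]; t=imaging.snapshot("top")[120:240,200:320,::-1]
cv2.imwrite("pics/g1.png",np.hstack([cv2.resize(s,(400,400)),cv2.resize(t,(400,400))]))
E
```

```text
t 6.02 pos [0.5205 0.0514 0.1469] yaw 1.6304 down [-0.003  0.    -1.   ] q [-0.12  0.26  1.69 -0.    1.2  -1.75] F [-0.1  0.3 -6.2] open 23.8
to [0.4995, -0.35, 0.15] tool mm [  -3.2 -399.4  -44.9]
```

View pics/g1.png

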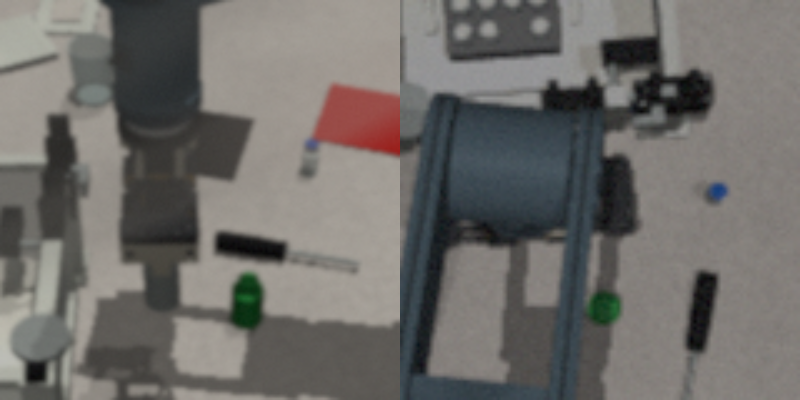

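The weight slid down during the lift and now hangs upright by its knob (side half of the picture, about (160,285); opening about 24 mm, 5–6 N load). It is secure enough to carry gently.

Call:
send_rows([
  [-5,-5,-0.6,0,0,0,1],
  [-5,-10,-1.1,0,0,0,1],
  [-5,-15,-1.7,0,0,0,1],
  [0,-20,-2.25,0,0,0,1],
  [0,-20,-2.25,0,0,0,1],
  [0,-20,-2.25,0,0,0,1],
  [0,-20,-2.25,0,0,0,1],
  [0,-20,-2.25,0,0,0,1],
  [0,-20,-2.25,0,0,0,1],
  [0,-20,-2.25,0,0,0,1],
  [0,-20,-2.25,0,0,0,1],
  [0,-20,-2.25,0,0,0,1],
])

```text
t: 7.12
tool_pos: [0.5102, -0.1619, 0.1634]
ee_rot: [-3.033, 1.57, -2.974]
contact_force: [0.6, 0.3, -5.8]
opening: 0.255
```

Call:
send_rows([
  [0,-20,-2.25,0,0,0,1],
  [0,-20,-2.25,0,0,0,1],
  [0,-20,-2.25,0,0,0,1],
  [0,-20,-2.25,0,0,0,1],
  [0,-20,-2.25,0,0,0,1],
  [0,-20,-2.25,0,0,0,1],
  [0,-20,-2.25,0,0,0,1],
  [0,-20,-2.25,0,0,0,1],
  [0,-15,-1.7,0,0,0,1],
  [0,-10,-1.1,0,0,0,1],
  [0,-5,-0.6,0,0,0,1],
  [0,0,0,0,0,0,1],
])

```text
t: 8.12
tool_pos: [0.5003, -0.3518, 0.1631]
ee_rot: [2.506, 1.57, 2.564]
contact_force: [0.3, 0.3, -5.5]
opening: 0.255
```

```bash
python3 - <<'E'
from h import *
to(.4995,-.35,.069)
s=imaging.snapshot("side")[80:200,190:350,::-1]
cv2.imwrite("pics/g2.png",cv2.resize(s,(800,600),interpolation=cv2.INTER_CUBIC))
E
```

```text
t 8.12 pos [ 0.5003 -0.3518  0.1631] yaw 1.629 down [-0.  0. -1.] q [-0.79  0.4   1.44 -0.    1.3  -2.42] F [ 0.3  0.3 -5.5] open 23.7
to [0.4995, -0.35, 0.069] tool mm [94.1  1.8 -0.7]
```

View pics/g2.png

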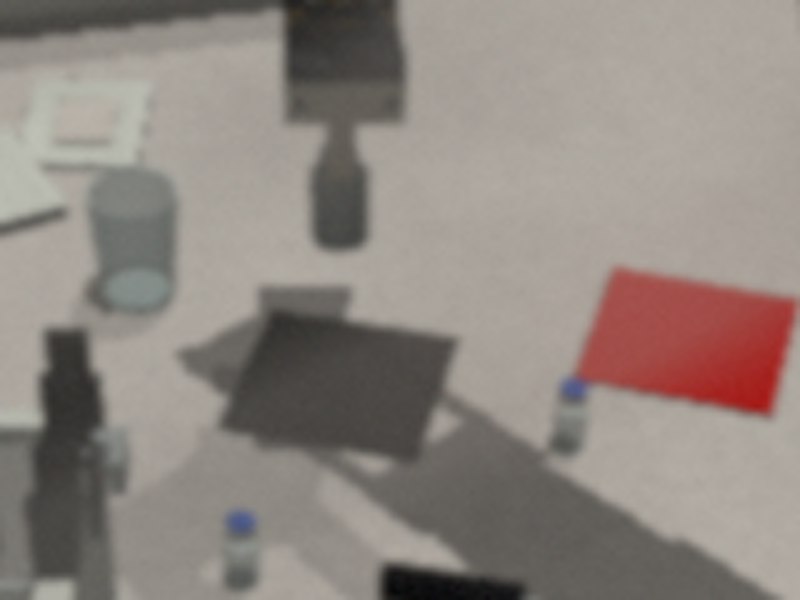

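The weight hangs upright below the fingers at (340,215), above the mat at (340,385). Next I need the height of its base.

```bash
python3 - <<'E'
from h import *
for z in np.arange(.05,.14,.01): print(z.round(3),ray("side",258-.4,129-.4,z)[:2].round(4))
E
```

```text
0.05 [ 0.5019 -0.4456]
0.06 [ 0.5015 -0.431 ]
0.07 [ 0.5011 -0.4165]
0.08 [ 0.5007 -0.402 ]
0.09 [ 0.5003 -0.3875]
0.1 [ 0.4998 -0.3729]
0.11 [ 0.4994 -0.3584]
0.12 [ 0.499  -0.3439]
0.13 [ 0.4986 -0.3293]
```

```bash
python3 - <<'E'
from h import *
for X in ((.5,-.352+.037,.222),(.5,-.344,.138),(.5,-.333,.099),(.5,-.333,.149),(.5,-.333,.128),(.5,-.35,.004)): 
    p=proj("side",X); print(X,((p-[190,80]+.5)*5).round(0))
t=imaging.snapshot("side"); 
E
```

```text
(0.5, -0.315, 0.222) [338. 135.]
(0.5, -0.344, 0.138) [339. 222.]
(0.5, -0.333, 0.099) [338. 281.]
(0.5, -0.333, 0.149) [339. 218.]
(0.5, -0.333, 0.128) [338. 245.]
(0.5, -0.35, 0.004) [338. 378.]
```

Call:
send_rows([
  [10,1,0,0,0,0,1],
  [20,1,-1,0,0,0,1],
  [20,0,0,0,0,0,1],
  [20,0,0,0,0,0,1],
  [10,0,0,0,0,0,1],
  [4,0,0,0,0,0,1],
  [0,0,0,0,0,0,1],
  [0,0,0,0,0,0,1],
])

```text
t: 8.88
tool_pos: [0.5002, -0.3489, 0.0801]
ee_rot: [-0.783, 1.57, -0.724]
contact_force: [0.2, -0.4, -4.6]
opening: 0.256
```

Call:
send_rows([
  [2,0,0,0,0,0,1],
  [2,0,0,0,0,0,1],
  [2,0,0,0,0,0,1],
  [0,0,0,0,0,0,1],
])

```text
t: 9.22
tool_pos: [0.4995, -0.3489, 0.0735]
ee_rot: [-0.753, 1.571, -0.693]
contact_force: [-0.5, -0.8, -6.0]
opening: 0.255
```

Call:
send_rows([
  [2,0,0,0,0,0,1],
  [2,0,0,0,0,0,1],
  [0,0,0,0,0,0,1],
])

```text
t: 9.47
tool_pos: [0.4993, -0.3487, 0.069]
ee_rot: [2.291, 1.57, 2.351]
contact_force: [-0.4, -0.1, -4.8]
opening: 0.253
```

Call:
send_rows([
  [1.5,0,0,0,0,0,1],
  [1.5,0,0,0,0,0,1],
  [0,0,0,0,0,0,1],
])

```text
t: 9.72
tool_pos: [0.4994, -0.3487, 0.0661]
ee_rot: [2.331, 1.57, 2.39]
contact_force: [0.2, 0.5, -5.8]
opening: 0.258
```

Call:
send_rows([
  [2,0,0,0,0,0,1],
  [2,0,0,0,0,0,1],
  [0,0,0,0,0,0,1],
])

```text
t: 9.97
tool_pos: [0.4993, -0.3487, 0.0619]
ee_rot: [2.283, 1.57, 2.342]
contact_force: [-0.7, 0.5, -5.6]
opening: 0.255
```

Call:
send_rows([
  [2,0,0,0,0,0,1],
  [2,0,0,0,0,0,1],
  [0,0,0,0,0,0,1],
])

```text
t: 10.22
tool_pos: [0.4993, -0.3487, 0.0579]
ee_rot: [2.251, 1.57, 2.31]
contact_force: [-0.5, -0.8, -5.9]
opening: 0.253
```

```bash
python3 - <<'E'
from h import *
to(.4995,-.35,.069)
s=imaging.snapshot("side")[100:190,220:330,::-1]
s=cv2.LUT(s,np.clip(255*(np.arange(256)/255.)**.55,0,255).astype(np.uint8))
cv2.imwrite("pics/g3.png",cv2.resize(s,(660,540),interpolation=cv2.INTER_CUBIC))
E
```

```text
t 10.22 pos [ 0.4993 -0.3487  0.0579] yaw 1.6302 down [-0.001  0.001 -1.   ] q [-0.79  0.49  1.57  0.    1.07 -2.42] F [-0.5 -0.8 -5.9] open 23.6
to [0.4995, -0.35, 0.069] tool mm [-11.1  -1.3   0.1]
```

View pics/g3.png

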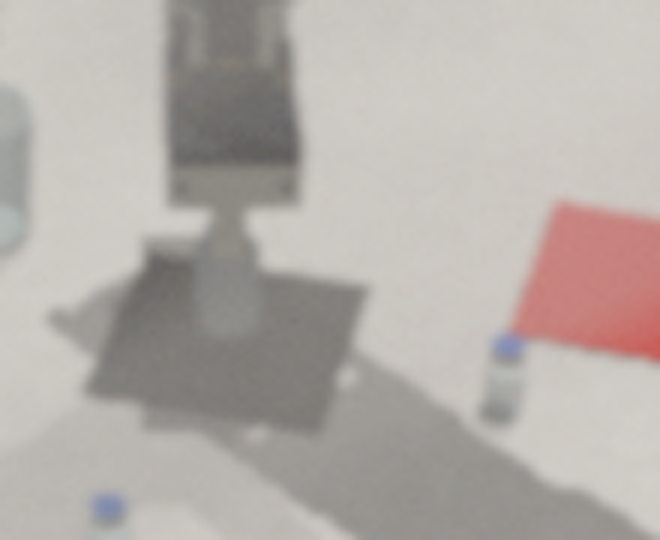

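The weight is still off the mat: its base is at about (228,335) and the mat centre at (230,345). By the ray onto its base it has about 19 mm to go, so I'll lower until there is contact.

Call:
send_rows([
  [3,0,0,0,0,0,1],
  [3,0,0,0,0,0,1],
  [3,0,0,0,0,0,1],
  [3,0,0,0,0,0,1],
  [0,0,0,0,0,0,1],
])

```text
t: 10.68
tool_pos: [0.4993, -0.3487, 0.0458]
ee_rot: [2.335, 1.57, 2.394]
contact_force: [0.1, -0.3, -4.7]
opening: 0.252
```

Call:
send_rows([
  [1.5,0,0,0,0,0,1],
  [1.5,0,0,0,0,0,1],
  [0,0,0,0,0,0,1],
])

```text
t: 10.93
tool_pos: [0.5001, -0.3489, 0.0455]
ee_rot: [-0.59, 1.569, -0.53]
contact_force: [-2.7, 4.0, 8.1]
opening: 0.251
```

Call:
send_rows([
  [1.5,0,0,0,0,0,1],
  [1.5,0,0,0,0,0,1],
  [0,0,0,0,0,0,1],
])

```text
t: 11.18
tool_pos: [0.5006, -0.349, 0.0453]
ee_rot: [-0.662, 1.567, -0.602]
contact_force: [-5.6, 8.0, 24.0]
opening: 0.252
```

Call:
send_rows([
  [-3,0,0,0,0,0,1],
  [-1,0,0,0,0,0,1],
  [0,0,0,0,0,0,1],
])

```text
t: 11.43
tool_pos: [0.5001, -0.3492, 0.0454]
ee_rot: [-0.773, 1.569, -0.714]
contact_force: [-0.3, 2.5, 6.4]
opening: 0.253
```

Call:
send_rows([
  [0,0,0,0,0,0,0.7],
  [0,0,0,0,0,0,0.6],
  [0,0,0,0,0,0,0.5],
  [0,0,0,0,0,0,0.4],
  [0,0,0,0,0,0,0.2],
  [0,0,0,0,0,0,0],
  [0,0,0,0,0,0,0],
  [0,0,0,0,0,0,0],
])

```text
t: 12.1
tool_pos: [0.4996, -0.3489, 0.0443]
ee_rot: [2.338, 1.571, 2.398]
contact_force: [1.2, 0.7, -0.5]
opening: 0.752
```

Call:
send_rows([
  [-10,0,0,0,0,0,0],
  [-25,0,0,0,0,0,0],
  [-35,0,0,0,0,0,0],
  [-40,0,0,0,0,0,0],
  [-40,0,0,0,0,0,0],
  [-40,0,0,0,0,0,0],
  [-10,0,0,0,0,0,0],
  [0,0,0,0,0,0,0],
  [0,0,0,0,0,0,0],
])

```text
t: 12.85
tool_pos: [0.4996, -0.3488, 0.2449]
ee_rot: [-0.838, 1.57, -0.778]
contact_force: [0.1, 0.5, -0.7]
opening: 1.0
```

```bash
python3 - <<'E'
from h import *
to(.640,-.094,.25)
s=imaging.snapshot("side"); np.save("pics/s4.npy",s); s=s[130:190,215:305,::-1]
s=cv2.LUT(s,np.clip(255*(np.arange(256)/255.)**.55,0,255).astype(np.uint8))
cv2.imwrite("pics/g4.png",cv2.resize(s,(720,480),interpolation=cv2.INTER_CUBIC))
E
```

```text
t 12.85 pos [ 0.4996 -0.3488  0.2449] yaw 1.6303 down [ 0.001 -0.001 -1.   ] q [-0.79  0.34  1.32  0.    1.47 -2.42] F [ 0.1  0.5 -0.7] open 93.0
to [0.64, -0.094, 0.25] tool mm [ -5.2 246.  155.3]
```

View pics/g4.png

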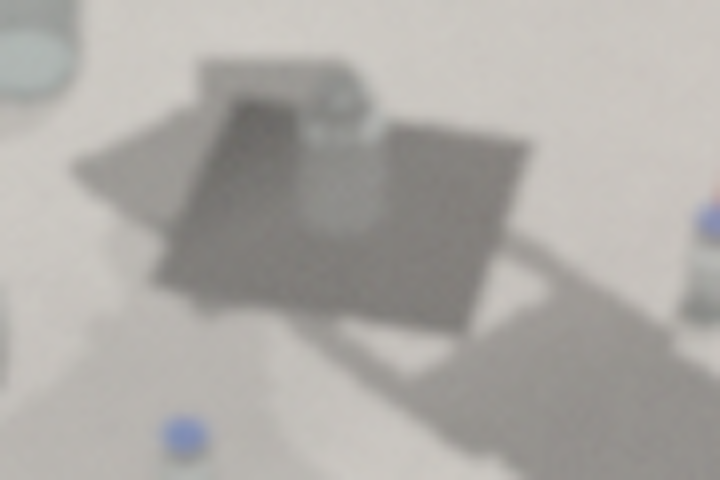

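The weight stands upright with its knob up. Its base front is at (342,232) and the mat's far edge is at about row 100–140, so I'll check how far it sits from that edge.

```bash
python3 - <<'E'
from h import *
c=lambda x,y:(215+(x+.5)/8-.5,130+(y+.5)/8-.5)
print("base front",ray("side",*c(342,234),.004),"knob top",ray("side",*c(340,92),.07))
q=np.array([ray("side",*c(*p),.004)[:2] for p in((235,98),(533,142),(465,333),(155,283))]);print(q.round(3).tolist(),q.mean(0))
E
```

```text
base front [ 0.49881713 -0.32954186  0.004     ] knob top [ 0.50048215 -0.3428764   0.07      ]
[[0.551, -0.427], [0.416, -0.399], [0.445, -0.265], [0.577, -0.293]] [ 0.49721808 -0.3458997 ]
```

Call:
send_rows([
  [-30,0,0,0,0,0,0],
  [0,20.5,13,0,0,0,0],
  [0,20.5,13,0,0,0,0],
  [0,20.5,13,0,0,0,0],
  [0,20.5,13,0,0,0,0],
  [0,20.5,13,0,0,0,0],
  [0,20.5,13,0,0,0,0],
  [0,20.5,13,0,0,0,0],
  [0,20.5,13,0,0,0,0],
  [0,20.5,13,0,0,0,0],
  [0,20.5,13,0,0,0,0],
  [0,20.5,13,0,0,0,0],
])

```text
t: 13.9
tool_pos: [0.6283, -0.1138, 0.2711]
ee_rot: [2.731, 1.565, 2.79]
contact_force: [0.4, -0.2, -0.8]
opening: 0.999
```

Call:
send_rows([
  [0,20.5,12.3,0,0,0,0.1],
  [0,0,0,0,0,0,0.1],
  [0,0,0,0,0,0,0.1],
  [0,0,0,0,0,0,0.1],
])

```text
t: 14.23
tool_pos: [0.6391, -0.0942, 0.2723]
ee_rot: [2.917, 1.567, 2.977]
contact_force: [-0.6, -0.3, 0.3]
opening: 0.898
```

```bash
python3 - <<'E'
from h import *
to(.640,-.094,.208)
s=imaging.snapshot("side")[100:200,150:270,::-1]
s=cv2.LUT(s,np.clip(255*(np.arange(256)/255.)**.55,0,255).astype(np.uint8))
cv2.imwrite("pics/g5.png",cv2.resize(s,(720,600),interpolation=cv2.INTER_CUBIC))
E
```

```text
t 14.23 pos [ 0.6391 -0.0942  0.2723] yaw 1.6305 down [-0.004  0.001 -1.   ] q [-0.32  0.41  1.17 -0.    1.57 -1.95] F [-0.6 -0.3  0.3] open 83.6
to [0.64, -0.094, 0.208] tool mm [64.2  0.1  1.1]
```

View pics/g5.png

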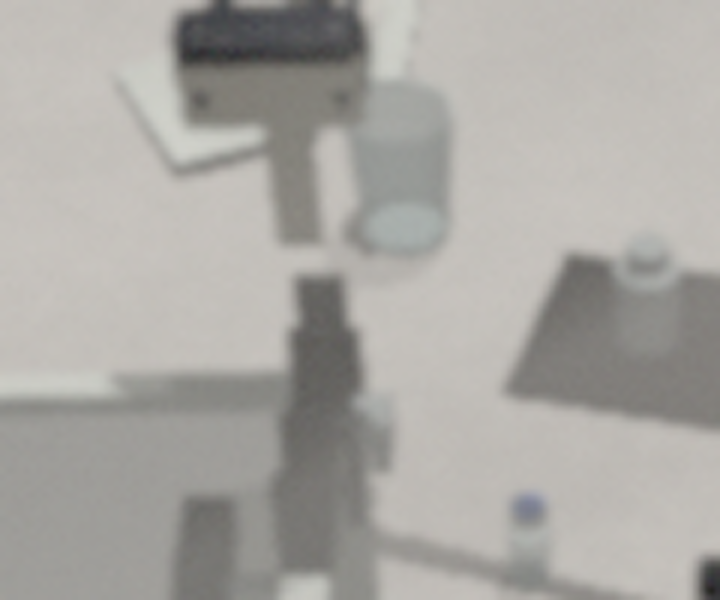

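The near fingertip is at (300,240) above the catch plate, whose top is at (322,278). The weight is standing on the mat at (648,300). I'll check that the finger and plate line up by projecting both.

```bash
python3 - <<'E'
from h import *
f=lambda X:((proj("side",X)-[150,100]+.5)*6).round(0)
print("near tip",f((.639,-.094+.050,.247)),"far tip",f((.639,-.094-.050,.247)))
print("fixed plate top -y edge",f((.640+.001,-.094-.018,.222)),"+y edge tab top",f((.640-.002,-.094+.03,.222)))
E
```

```text
near tip [302. 321.] far tip [331. 187.]
fixed plate top -y edge [322. 273.] +y edge tab top [315. 338.]
```

```bash
python3 - <<'E'
from h import *
print([a for a in dir(robot) if a[0]!='_'],robot.nose_length)
f=lambda X:((proj("side",X)-[150,100]+.5)*6).round(0)
for y in(-.03,-.04,-.05,-.09):
  for z in(.247,.27,.29,.31): print(y,z,f((.639,y,z)))
print("palm",[f((.639+dx,-.094+dy,.331)) for dx in(-.037,.037) for dy in(.037,.094)],[f((.639+dx,-.094+dy,.331)) for dx in(-.094,.094) for dy in(.037,)])
E
```

```text
['MotionError', 'job_done', 'nose_length', 'observe'] 0.025
-0.03 0.247 [297. 341.]
-0.03 0.27 [293. 298.]
-0.03 0.29 [288. 259.]
-0.03 0.31 [284. 220.]
-0.04 0.247 [301. 327.]
-0.04 0.27 [296. 284.]
-0.04 0.29 [291. 245.]
-0.04 0.31 [287. 206.]
-0.05 0.247 [304. 312.]
-0.05 0.27 [299. 269.]
-0.05 0.29 [295. 231.]
-0.05 0.31 [290. 192.]
-0.09 0.247 [316. 257.]
-0.09 0.27 [311. 214.]
-0.09 0.29 [307. 176.]
-0.09 0.31 [303. 137.]
palm [array([378., 141.]), array([361., 223.]), array([199., 137.]), array([175., 219.])] [array([516., 144.]), array([ 61., 135.])]
```

The picture shows the fingertips higher than TCP − 25 mm would put them. That agrees with the earlier grip landing on the weight's knob. I'll descend in guarded steps.

Call:
send_rows([
  [15,0,1,0,0,0,0.1],
  [20,0,0,0,0,0,0.1],
  [15,0,0,0,0,0,0.1],
  [8,0,0,0,0,0,0.1],
  [0,0,0,0,0,0,0.1],
])

```text
t: 14.7
tool_pos: [0.6393, -0.0947, 0.2139]
ee_rot: [2.806, 1.566, 2.864]
contact_force: [-0.1, -1.0, -1.0]
opening: 0.902
```

```bash
python3 - <<'E'
from h import *
to(.640,-.094,.208)
s=imaging.snapshot("side")[100:200,150:270,::-1]
s=cv2.LUT(s,np.clip(255*(np.arange(256)/255.)**.45,0,255).astype(np.uint8))
cv2.imwrite("pics/g6.png",cv2.resize(s,(720,600),interpolation=cv2.INTER_CUBIC))
E
```

```text
t 14.7 pos [ 0.6393 -0.0947  0.2139] yaw 1.6287 down [-0.005  0.001 -1.   ] q [-0.32  0.43  1.27 -0.    1.45 -1.95] F [-0.1 -1.  -1. ] open 83.9
to [0.64, -0.094, 0.208] tool mm [5.9 0.7 0.7]
```

View pics/g6.png

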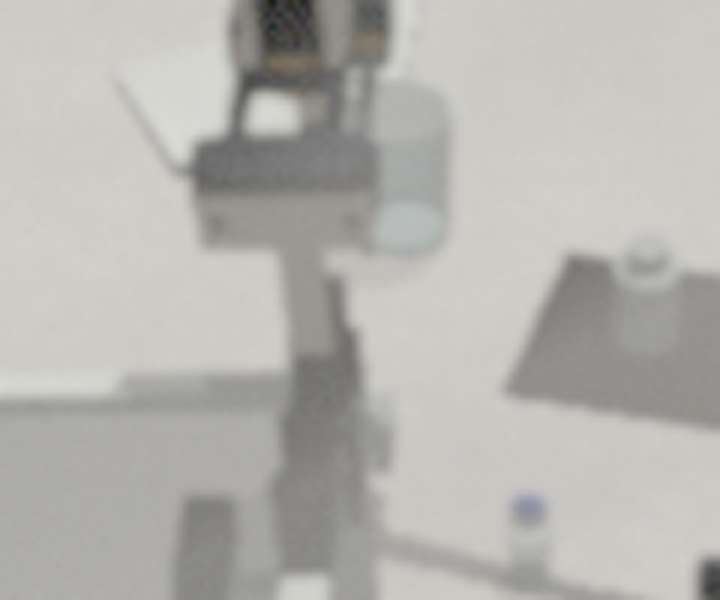

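The near fingertip is at (310,357). That puts it near z 0.228 while the TCP reads 0.214, so the tips stand about 14 mm above the TCP height. I'll go lower in small steps and watch the force.

Call:
send_rows([
  [4,0,1,0,0,0,0.1],
  [4,0,0,0,0,0,0.1],
  [2,0,0,0,0,0,0.1],
  [0,0,0,0,0,0,0.1],
])

```text
t: 15.08
tool_pos: [0.6419, -0.094, 0.2063]
ee_rot: [2.705, 1.571, 2.765]
contact_force: [-0.3, 0.2, 0.0]
opening: 0.901
```

Call:
send_rows([
  [4,0,0,0,0,0,0.1],
  [4,0,0,0,0,0,0.1],
  [2,0,0,0,0,0,0.1],
  [0,0,0,0,0,0,0.1],
])

```text
t: 15.42
tool_pos: [0.6416, -0.0938, 0.1956]
ee_rot: [2.787, 1.569, 2.847]
contact_force: [0.2, 0.0, 0.5]
opening: 0.899
```

Call:
send_rows([
  [4,0,0,0,0,0,0.1],
  [4,0,0,0,0,0,0.1],
  [2,0,0,0,0,0,0.1],
  [0,0,0,0,0,0,0.1],
])

```text
t: 15.75
tool_pos: [0.6416, -0.0938, 0.1856]
ee_rot: [2.752, 1.569, 2.811]
contact_force: [-0.4, 0.3, -1.3]
opening: 0.898
```

Call:
send_rows([
  [4,0,0,0,0,0,0.1],
  [4,0,0,0,0,0,0.1],
  [3,0,0,0,0,0,0.1],
  [0,0,0,0,0,0,0.1],
])

```text
t: 16.08
tool_pos: [0.6415, -0.0939, 0.1744]
ee_rot: [2.764, 1.569, 2.824]
contact_force: [-0.8, 0.5, -0.9]
opening: 0.901
```

Call:
send_rows([
  [0,0,0,0,0,0,0.4],
  [0,0,0,0,0,0,0.5],
  [0,0,0,0,0,0,0.55],
  [0,0,0,0,0,0,0.6],
  [0,0,0,0,0,0,0.65],
  [0,0,0,0,0,0,0.7],
  [0,0,0,0,0,0,0.7],
], grip_force=20)

```text
t: 16.67
tool_pos: [0.642, -0.0915, 0.1756]
ee_rot: [1.493, 1.567, 1.553]
contact_force: [1.2, 8.1, 1.3]
opening: 0.448
```

Call:
send_rows([
  [0,1.5,0,0,0,0,0.75],
  [0,1.5,0,0,0,0,0.8],
  [0,0,0,0,0,0,0.9],
  [0,0,0,0,0,0,0.9],
  [0,0,0,0,0,0,0.9],
  [0,0,0,0,0,0,0.9],
], grip_force=25)

```text
t: 17.17
tool_pos: [0.6422, -0.0944, 0.1755]
ee_rot: [-1.428, 1.566, -1.371]
contact_force: [1.8, -10.2, -1.9]
opening: 0.385
```

```bash
python3 - <<'E'
from h import *
to(.640,-.091,.208)
np.save("pics/t7.npy",imaging.snapshot("top"));np.save("pics/s7.npy",imaging.snapshot("side"))
E
```

```text
t 17.17 pos [ 0.6422 -0.0944  0.1755] yaw 1.6287 down [ 0.001 -0.004 -1.   ] q [-0.32  0.46  1.33 -0.    1.36 -1.94] F [  1.8 -10.2  -1.9] open 35.8
to [0.64, -0.091, 0.208] tool mm [-32.5   3.3  -2. ]
```

```bash
python3 - <<'E'
from h import *
a=cv2.cvtColor(np.load("pics/side0.npy"),6).astype(int);b=cv2.cvtColor(np.load("pics/s7.npy"),6).astype(int)
for v in(195,200,205,210,215,220): print(v,"before",a[v,188:224:1].tolist());print("    after ",b[v,188:224:1].tolist())
E
```

```text
195 before [88, 104, 111, 115, 113, 114, 110, 107, 95, 90, 92, 91, 95, 94, 98, 96, 89, 86, 89, 90, 90, 91, 91, 96, 109, 129, 142, 146, 146, 145, 145, 146, 145, 146, 147, 146]
    after  [72, 85, 95, 98, 95, 90, 90, 88, 89, 90, 89, 88, 86, 89, 92, 92, 92, 89, 94, 92, 87, 79, 82, 90, 93, 93, 106, 125, 138, 140, 136, 131, 124, 115, 112, 110]
200 before [89, 101, 105, 104, 106, 105, 103, 109, 132, 153, 159, 159, 160, 160, 158, 149, 125, 99, 92, 90, 91, 90, 89, 90, 99, 128, 148, 149, 147, 149, 150, 149, 151, 151, 151, 150]
    after  [83, 94, 97, 97, 97, 94, 94, 93, 95, 95, 99, 112, 140, 158, 164, 162, 164, 163, 159, 143, 116, 94, 89, 89, 90, 89, 97, 120, 142, 152, 153, 153, 154, 154, 155, 154]
205 before [90, 105, 128, 143, 150, 142, 132, 131, 147, 159, 162, 163, 164, 164, 159, 136, 105, 85, 84, 87, 84, 81, 82, 81, 90, 114, 134, 144, 148, 151, 150, 153, 153, 153, 152, 152]
    after  [88, 89, 92, 92, 90, 91, 91, 91, 88, 91, 106, 128, 142, 148, 147, 148, 151, 148, 133, 108, 89, 82, 84, 83, 83, 84, 88, 107, 132, 148, 156, 158, 159, 157, 157, 157]
210 before [91, 114, 137, 150, 148, 139, 13
[... 339 characters left out ...]
118, 104, 99, 128, 158, 169, 172, 172, 173, 171, 165, 139, 104, 78, 73, 74, 76, 79, 81, 96, 116, 131, 136, 141, 147, 150, 154, 155, 153, 154, 156, 156, 158]
    after  [83, 83, 81, 81, 83, 82, 81, 87, 115, 140, 153, 152, 153, 151, 152, 148, 129, 97, 76, 72, 76, 76, 76, 76, 78, 80, 81, 81, 97, 125, 142, 148, 150, 154, 160, 162]
220 before [169, 168, 162, 153, 137, 130, 147, 167, 172, 173, 172, 174, 172, 158, 127, 90, 72, 76, 97, 133, 154, 147, 129, 132, 149, 156, 156, 155, 155, 155, 156, 158, 158, 159, 158, 157]
    after  [109, 103, 103, 102, 102, 101, 106, 136, 164, 177, 180, 180, 179, 179, 172, 149, 112, 81, 74, 74, 74, 75, 80, 102, 135, 158, 156, 132, 114, 114, 113, 113, 111, 104, 96, 92]
```

The gate rail shifted about 4 px towards the robot (roughly 13 mm), so the gate is ajar on its safety catch. I'll let go, rise, and move to the handle.

Call:
send_rows([
  [0,0,0,0,0,0,0.3],
  [0,0,0,0,0,0,0.1],
  [0,0,0,0,0,0,0.1],
  [0,0,0,0,0,0,0.1],
  [-15,0,0,0,0,0,0.1],
  [-25,0,0,0,0,0,0.1],
  [-20,0,0,0,0,0,0.1],
  [0,0,0,0.08,0,0,0.1],
  [0,0,0,0,0,0,0.1],
  [0,0,0,0,0,0,0.1],
])

```text
t: 18.1
tool_pos: [0.6416, -0.0912, 0.2353]
ee_rot: [-1.92, 1.57, -1.939]
contact_force: [-0.8, -0.2, -0.2]
opening: 0.898
```

```bash
python3 - <<'E'
from h import *
to(.6217,.0142,.1745)
E
```

```text
t 18.1 pos [ 0.6416 -0.0912  0.2353] yaw 1.5522 down [-0.    -0.001 -1.   ] q [-0.31  0.42  1.23 -0.    1.49 -1.86] F [-0.8 -0.2 -0.2] open 83.5
to [0.6217, 0.0142, 0.1745] tool mm [ 60.8 105.  -21.8]
```

Call:
send_rows([
  [0,20,-4,0,0,0,0.1],
  [0,20,-4,0,0,0,0.1],
  [0,20,-4,0,0,0,0.1],
  [0,20,-4,0,0,0,0.1],
  [0,20,-4,0,0,0,0.1],
  [0,5,-1.8,0,0,0,0.1],
  [0,0,0,0,0,0,0.1],
  [0,0,0,0,0,0,0.1],
])

```text
t: 18.77
tool_pos: [0.622, 0.0139, 0.2349]
ee_rot: [-2.395, 1.57, -2.414]
contact_force: [-0.9, 0.0, 0.4]
opening: 0.903
```

```bash
python3 - <<'E'
from h import *
to(.6217,.0142,.1745)
# handle check in top picture (gate ajar): column/row extents of dark plates near expected
t=cv2.cvtColor(imaging.snapshot("side"),6).astype(int)
H=np.array([.6217,.0142]);print(proj("side",(.6217,-.0158,.222)),proj("side",(.6217,.0322,.222)),proj("side",(.6217,.0322,.178)))
for v in range(164,200,3): print(v,t[v,186:222].tolist())
E
```

```text
t 18.77 pos [0.622  0.0139 0.2349] yaw 1.5517 down [-0.001 -0.001 -1.   ] q [-0.16  0.37  1.3  -0.    1.46 -1.71] F [-0.9  0.   0.4] open 84.0
to [0.6217, 0.0142, 0.1745] tool mm [60.4  0.3 -0.3]
[205.90062864 167.61192481] [203.50571879 179.99512831] [204.93076629 192.86809207]
164 [136, 135, 134, 132, 130, 123, 115, 93, 80, 72, 70, 71, 71, 71, 71, 70, 67, 61, 55, 52, 52, 52, 55, 63, 84, 112, 130, 135, 135, 136, 139, 139, 141, 140, 141, 139]
167 [78, 78, 77, 78, 78, 79, 78, 79, 76, 73, 72, 71, 72, 73, 72, 70, 66, 56, 52, 42, 43, 47, 56, 67, 76, 75, 78, 81, 90, 114, 135, 142, 141, 141, 139, 138]
170 [98, 100, 101, 99, 99, 100, 99, 95, 90, 80, 75, 73, 72, 73, 72, 72, 67, 61, 53, 47, 48, 46, 49, 51, 55, 68, 75, 76, 84, 104, 125, 137, 139, 139, 140, 138]
173 [100, 100, 101, 100, 100, 101, 100, 99, 97, 88, 79, 74, 73, 72, 73, 74, 73, 68, 58, 53, 51, 50, 51, 51, 55, 65, 73, 74, 83, 103, 125, 136, 139, 140, 138, 138]
176 [101, 100, 101, 99, 100, 99, 99, 99, 98, 90, 82, 76, 73, 75, 75, 76, 74, 71, 65, 58, 53, 58, 58, 58, 60, 69, 74, 78, 86, 111, 128, 137, 136, 136, 138, 138]
179 [101, 102, 
[... 422 characters left out ...]
, 67, 77, 93, 116, 133, 138, 137, 135, 137, 135, 137]
188 [55, 56, 61, 75, 91, 101, 100, 102, 102, 100, 102, 100, 99, 88, 74, 60, 57, 58, 59, 58, 59, 57, 58, 59, 63, 72, 78, 91, 115, 133, 139, 139, 138, 137, 136, 136]
191 [55, 57, 65, 82, 95, 101, 101, 103, 101, 100, 101, 102, 102, 97, 84, 68, 58, 57, 59, 58, 58, 56, 59, 62, 70, 77, 82, 86, 103, 123, 135, 138, 138, 139, 139, 140]
194 [56, 59, 69, 86, 99, 103, 101, 99, 99, 98, 100, 98, 97, 93, 83, 68, 62, 58, 58, 59, 61, 60, 60, 64, 72, 80, 82, 87, 100, 119, 134, 138, 136, 137, 136, 135]
197 [57, 63, 78, 94, 101, 102, 99, 95, 86, 83, 82, 82, 82, 78, 77, 78, 81, 82, 82, 85, 88, 91, 86, 79, 79, 81, 81, 83, 94, 115, 132, 139, 138, 139, 140, 141]
```

Call:
send_rows([
  [10,0,0,0,0,0,0.1],
  [10,0,0,0,0,0,0.1],
  [4,0,0,0,0,0,0.1],
  [4,0,0,0,0,0,0.1],
  [4,0,0,0,0,0,0.1],
  [0,0,0,0,0,0,0.1],
])

```text
t: 19.32
tool_pos: [0.6217, 0.0143, 0.2022]
ee_rot: [3.001, 1.569, 2.98]
contact_force: [0.2, -0.1, 0.2]
opening: 0.9
```

Call:
send_rows([
  [5,0,0,0,0,0,0.1],
  [5,0,0,0,0,0,0.1],
  [5,0,0,0,0,0,0.1],
  [0,0,0,0,0,0,0.1],
])

```text
t: 19.65
tool_pos: [0.6215, 0.0146, 0.1871]
ee_rot: [3.009, 1.569, 2.988]
contact_force: [-0.1, -0.5, -0.4]
opening: 0.903
```

Call:
send_rows([
  [5,0,0,0,0,0,0.1],
  [5,0,0,0,0,0,0.1],
  [3,0,0,0,0,0,0.1],
  [0,0,0,0,0,0,0.1],
])

```text
t: 19.98
tool_pos: [0.6216, 0.0145, 0.1744]
ee_rot: [2.999, 1.569, 2.979]
contact_force: [0.1, 0.1, 0.1]
opening: 0.9
```

Call:
send_rows([
  [0,0,0,0,0,0,0.4],
  [0,0,0,0,0,0,0.5],
  [0,0,0,0,0,0,0.55],
  [0,0,0,0,0,0,0.6],
  [0,0,0,0,0,0,0.65],
  [0,0,0,0,0,0,0.8],
  [0,0,0,0,0,0,0.9],
  [0,0,0,0,0,0,0.9],
], grip_force=25)

```text
t: 20.65
tool_pos: [0.6215, 0.0166, 0.1755]
ee_rot: [1.911, 1.566, 1.89]
contact_force: [-4.2, 8.0, 7.8]
opening: 0.383
```

The trigger is fully squeezed (opening 35.6 mm). Now I'll swing along the 160 mm arc.

Call:
send_rows([
  [0,1.5,0,0,0,0,0.9],
  [0,0.05,-4,0.025,0,0,0.9],
  [0,0.1,-6.4,0.04,0,0,0.9],
  [0,0.2,-8,0.05,0,0,0.9],
  [0,0.2,-8,0.05,0,0,0.9],
  [0,0,0,0,0,0,0.9],
], grip_force=30)

```text
t: 21.15
tool_pos: [0.595, 0.0193, 0.1757]
ee_rot: [1.272, 1.57, 1.084]
contact_force: [1.9, 1.8, -0.8]
opening: 0.378
```

```bash
cat >> h.py <<'E'
def gate(hx=.6249,hy=.176):
    o=robot.observe();d=o["tool_pos"][:2]-[hx,hy]
    print("theta pos",round(float(-1.511-np.arctan2(d[1],d[0])),3),"r",np.linalg.norm(d).round(4))
    R=Ro.from_euler("xyz",o["ee_rot"]).as_matrix();print("theta yaw",round(float(1.631-np.arctan2(R[1,1],R[0,1])),3),"F tool",(R.T@o["contact_force"]).round(1),"T",o["torque"].round(2),"q",o["qpos"].round(2),"open",round(o["opening"]*93,1),"t",round(o["t"],2))
E
python3 -c "from h import *;gate()"
```

```text
theta pos 0.248 r 0.1595
theta yaw 0.248 F tool [0.8 2.2 1.6] T [-0.16 -0.11 -0.19] q [-0.16  0.36  1.47  0.    1.31 -1.54] open 35.1 t 21.15
```

Call:
send_rows([
  [0,0.2,-8,0.05,0,0,0.9],
  [0,0.2,-8,0.05,0,0,0.9],
  [0,0.2,-8,0.05,0,0,0.9],
  [0,0.2,-8,0.05,0,0,0.9],
  [0,0.2,-8,0.05,0,0,0.9],
  [0,0.2,-8,0.05,0,0,0.9],
  [0,0.2,-8,0.05,0,0,0.9],
  [0,0.2,-8,0.05,0,0,0.9],
  [0,0,0,0,0,0,0.9],
])

```text
t: 21.9
tool_pos: [0.5365, 0.0429, 0.1756]
ee_rot: [-0.371, 1.571, -0.957]
contact_force: [1.0, -0.6, -0.6]
opening: 0.384
```

```bash
python3 -c "from h import *;gate()"
```

```text
theta pos 0.646 r 0.1598
theta yaw 0.646 F tool [0.6 0.1 1.2] T [-0.47  0.05 -0.12] q [-0.13  0.26  1.61 -0.    1.27 -1.11] open 35.7 t 21.9
```

Call:
send_rows([
  [0,0.2,-8,0.05,0,0,0.9],
  [0,0.2,-8,0.05,0,0,0.9],
  [0,0.2,-8,0.05,0,0,0.9],
  [0,0.2,-8,0.05,0,0,0.9],
  [0,0.2,-8,0.05,0,0,0.9],
  [0,0.2,-8,0.05,0,0,0.9],
  [0,0.2,-8,0.05,0,0,0.9],
  [0,0.2,-8,0.05,0,0,0.9],
  [0,0.2,-8,0.05,0,0,0.9],
  [0,0,0,0,0,0,0.9],
])

```text
t: 22.73
tool_pos: [0.4873, 0.0944, 0.1756]
ee_rot: [-1.392, 1.57, -2.427]
contact_force: [-2.5, -3.8, 3.3]
opening: 0.378
```

```bash
python3 -c "from h import *;gate()"
```

```text
theta pos 1.095 r 0.16
theta yaw 1.095 F tool [-3.3 -4.1  2. ] T [-0.69  0.63 -0.24] q [-0.03  0.19  1.71 -0.    1.25 -0.57] open 35.2 t 22.73
```

Call:
send_rows([
  [0,0.2,-8,0.05,0,0,0.9],
  [0,0.2,-8,0.05,0,0,0.9],
  [0,0.2,-8,0.05,0,0,0.9],
  [0,0.2,-8,0.05,0,0,0.9],
  [0,0.2,-8,0.05,0,0,0.9],
  [0,0,-2.4,0.015,0,0,0.9],
  [0,0,0,0,0,0,0.9],
  [0,0,0,0,0,0,0.9],
  [0,0,0,0,0,0,0.9],
  [0,0,0,0,0,0,0.9],
])

```text
t: 23.57
tool_pos: [0.4708, 0.1323, 0.1756]
ee_rot: [-1.365, 1.569, -2.662]
contact_force: [-5.3, -2.7, 5.5]
opening: 0.381
```

```bash
python3 - <<'E'
from h import *
gate()
# gate leaf in side picture, and weight on mat unchanged
s=imaging.snapshot("side");np.save("pics/s9.npy",s)
a=cv2.cvtColor(np.load("pics/s4.npy"),6)[128:165,235:285].astype(int);b=cv2.cvtColor(s,6)[128:165,235:285].astype(int)
print("mat patch mean/max diff",abs(a-b).mean(),abs(a-b).max(), "corr",np.corrcoef(a.ravel(),b.ravel())[0,1])
# bystander blue caps, first vs now
for im in(np.load("pics/side0.npy"),s):
    h=cv2.cvtColor(im,cv2.COLOR_RGB2HSV);m=cv2.inRange(h,(105,90,60),(125,255,255))
    n,_,st,ce=cv2.connectedComponentsWithStats(m);print([(ce[i].round(1).tolist(),int(st[i,4])) for i in range(1,n) if 8<st[i,4]<60 and ce[i][1]>140])
E
```

```text
theta pos 1.354 r 0.1602
theta yaw 1.358 F tool [-5.5 -5.8  1.1] T [-0.39  0.94 -0.04] q [ 0.05  0.18  1.72 -0.    1.24 -0.23] open 35.4 t 23.57
mat patch mean/max diff 47.26864864864865 129 corr 0.14012512430450746
[]
[]
```

```bash
python3 - <<'E'
from h import *
t=imaging.snapshot("top");g=cv2.cvtColor(t,6)
m=g[170:214,325:370]
ok=(m>70).astype(np.uint8)
n,l,st,ce=cv2.connectedComponentsWithStats(ok)
print([(ce[i].round(1)+[325,170],st[i,4]) for i in range(1,n) if st[i,4]>15])
for z in(.04,):print("expected px of weight",proj("top",(.499,-.3485,z)))
print(g[176:206:3,335:361:2])
t0=np.load("pics/top0.npy")
for im in(t0,t):
    h=cv2.cvtColor(im,cv2.COLOR_RGB2HSV);mm=cv2.inRange(h,(105,110,60),(125,255,255))
    n,_,st,ce=cv2.connectedComponentsWithStats(mm);print([(ce[i].round(1).tolist(),int(st[i,4])) for i in range(1,n) if 6<st[i,4]<60])
gate()
E
```

```text
[(array([346.7, 190. ]), np.int32(663)), (array([350.5, 190.9]), np.int32(89))]
expected px of weight [349.40410306 191.6377194 ]
[[ 32  21  10  23  21  28  17  24  21  32  31  48  73]
 [ 20   8  24  31  34  10  35  24  20  25  22  23  20]
 [ 31  23  20  17  22  25  30   9  28  25  29  15  21]
 [ 25  28  23  13  25  27  14  34  36  27  15  29  12]
 [ 26  28  19  19  28  49  93  92 117 117  69  20  23]
 [ 30  29  30  14  38  65  94 107 124 122 106  26  21]
 [ 24  30  28  14  36  48 102 109 106 111  66  27  16]
 [ 28  17  24  23  24  25  36  38  40  30  29  26  20]
 [ 27  30  25  32  28  14  25  17  24  24  32  23  29]
 [ 23  15  22  23  21  20  25  27  23  14  26  26  23]]
[([509.2, 93.8], 32), ([3.5, 136.9], 56), ([509.3, 142.0], 23), ([3.8, 172.7], 10), ([294.8, 176.8], 19), ([0.6, 179.6], 9), ([335.4, 234.5], 17)]
[([509.4, 94.5], 36), ([26.8, 117.0], 49), ([22.5, 127.5], 10), ([3.5, 137.1], 57), ([18.6, 137.0], 26), ([294.8, 176.8], 19), ([335.4, 234.5], 17)]
theta pos 1.354 r 0.1602
theta yaw 1.358 F tool [-5.9 -6.   2.1] T [-0.38  0.96  0.03] q [ 0.05  0.18  1.72 -0.    1.24 -0.23] open 35.3 t 23.67
```

The weight stands round and upright at (350,191) on the mat. Both vials are unmoved and the gate is steady at 1.354 rad with the handle gripped, so I'm handing in.

```bash
python3 -c "
from h import *
print(robot.job_done());gate()"
```

```text
the job is handed in; nothing more can be done
None
the job is handed in; nothing more can be done
```

The job is handed in, after about 24 s of robot time. The steel knob weight stands on the black mat and the gate is held open by its handle.

**What I did:**
- **Weight:** I stood it upright near the mat's centre and let go.
- **Main catch:** I squeezed it fully, and the gate sprang ajar; its rail shifted about 4 px in the side view.
- **Gate:** I squeezed the handle's safety catch and swung the gate past its detent to about 1.35 rad, short of its 1.4 rad stop. I stayed gripping it at 30 N.

**Last checks:**
- **Gate angle:** 1.354 rad from the tool's position and 1.358 from its heading. The radius from the hinge was 160.2 mm against the 160 mm given. The reading did not change between two checks 0.1 s apart. The gate itself was hidden by the arm at the end.
- **Grip:** the fingers were 35.3 mm apart, which matches the handle with its catch fully squeezed.
- **Weight:** its image sat within about 1.5 px of where it should be on the mat in the top view.
- **Bystanders:** both vials' caps were at the same pixels as at the start. I did not measure the other bystanders again.

**What disagreed:**
- **Fingertip height:** the tips stood about 14 mm above the reported tool height, though the description puts them 25 mm below it. So the first grip on the weight slid up to its knob. I lowered the later grips by about 35 mm to allow for this.
- **Side-view check:** the final side view could not confirm the weight, probably because the arm blocked the line of sight (image match only 0.14), so I used the top view instead.

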